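# Seat the four-rod stirring comb in its rinse block

## Task

Lift the yellow four-rod stirring comb straight up out of its drip stand and lower it into the green four-well rinse block, one steel rod in each well, until its bar sits flat on the block's rim; then let go. Keep hold of it while the rods go down into the wells, do not drop it in. Leave the blue six-rod comb in its stand and do not push or tip the glass beaker.

Things in the scene. Friction and masses are not known exactly. Their poses are not given: they have to be found in the camera images.
- comb: Yellow comb, about 130 g, upright in a fixed grey stand, bar resting 60 mm above the table between 6 mm lips. Bar 150 (y) x 18 (x) x 12 mm (z up); origin: centre of its underside. On its middle a grip tab, 14 (x) x 44 mm (y), rises to 57 mm above the origin. Four steel rods, 8 mm thick, hang at y = -45, -15, 15, 45 mm to 45 mm below the origin. Same either way round.
- block: Green block fixed to the table: foot 66 (x) x 138 mm (y), rim 42 mm wide, 65 mm high. Four open wells in a row at y = -45, -15, 15, 45 mm, each 30 (x) x 24 mm (y), 57 mm deep, 6 mm walls between. Origin: centre of the underside, z up. Seated, the comb's bar lies on the rim along y, underside 65 mm above this origin. A blue six-well block is the wrong one.
- comb_six: Bystander: blue comb with the same bar and tab (top 117 mm above the table) but six thinner rods, in an identical stand. Origin: centre of the bar's underside. Both stands (70 x 166 mm, two posts 60 mm high) and both blocks lie long side roughly across the robot's front, swapped among four spots.
- beaker: Empty clear glass beaker, 68 mm in diameter, 85 mm high, standing loose near the middle of the table; a bystander. Origin: centre of its underside.
There are look-alikes about, which are no part of the job. What is shaped like the comb but turquoise is not meant. Of the things that look like the block, the smaller one is meant.

How it is judged:
By the outcome, as a careful person would: the job done as asked, in the order asked, and still so for the second after the job is handed in, with the robot touching nothing.
It also fails if it takes over 46 s, if anything falls off the work surface, if the arm or the gripper's body presses on something with over 40 N, if the wrist force passes 120 N, or if a joint passes its speed limit or range.

## Robot

A 6-joint arm with a two-finger parallel gripper is mounted at the origin on the work surface. World frame = base frame: x ahead of the robot, y to its left, z up, the work surface at z = 0. Lengths are in m, angles in rad, forces in N, time in s.
With the tool pointing down it reaches from about 0.35 to 0.975 m from the base axis. Payload 4.9 kg.
Tool frame: the origin (TCP) lies between the finger pads; the fingertips stand 17 mm ahead of it and the grasp point (between the pads) lies 2 mm behind it; z points along the fingers, y is the direction in which the jaws open and shut (so a half turn about z gives the same grasp; the last joint's range is limited). The gripper opens to 85 mm and grips with 20 to 120 N. Pads are 22 mm wide; open, the fingers measure 114 mm over their backs; the gripper's body (76 mm by 85 mm) begins 54 mm behind the grasp point. The pads swing forward as they close: fully open they stand 13 mm farther back than shut.
Start: joints at [0.997, 0.053, 1.613, -0, 1.476, -0.119], TCP at [0.275, 0.561, 0.213] pointing down, gripper open.
Joint ranges: [-3.01, 3.01], [-1.01, 2.22], [0.06, 2.58], [-1.02, 4.17], [0.09, 2.62], [-3.14, 3.14]. Speed limits (rad/s): [2.57, 2.57, 3.14, 3.14, 3.14, 3.14].

## Interface

Orientations are given as a unit quaternion [w, x, y, z].
In Python, from plant import state, grab_frame, camera_model, job_done, find_in, silhouettes, landmark_of gives the robot as it stands.
- The arm moves only by the shell command python3 -m crank 'ROWS'. ROWS is JSON, a list of rows, each an object with "angular": the turn, a rotation vector about the tool's x, y, z each as a share of 5 degrees, from -1 to 1, a list of three; "delta_pos": the shift along the tool's x, y, z each as a share of 3 cm, from -1 to 1, a list of three; "gripper": the opening, from 0 (shut) to 1 (fully open). In form: [{"angular": [ax, ay, az], "delta_pos": [tx, ty, tz], "gripper": gripper}, ...]. A call has 1 to 12 rows; each row shifts and turns the commanded pose from where the row before left it, along the tool's axes as they then stand; what a row does not reach is not made up. A row lasts 1/8 s, in which the tool goes at most 62.5 mm and 10.7 degrees, less where a joint would pass 70% of its speed; a pose out of reach is approached as far as the arm can. A call with a number of a shift or a turn outside -1 to 1 is refused whole. A call with a gripper value outside its range is refused whole. The fingers move at their own pace and stop on an object; the grip force is fixed at half the most. Time passes only in rows, so rows that do not move let the fingers close. It gives the time, the measured TCP pose, the force and the opening at its end, in the units of the state.
- state(): the state, without advancing time (a new reading comes with each control period).
- grab_frame(name): name is "side" or "top"; returns the picture (480x640x3 uint8, red, green, blue); there is no depth.
- camera_model(name): a dict with "camera_matrix" (3x3 intrinsics, pixels), "rvec" (rotation vector, rad) and "tvec" (3), from world to camera coordinates, as OpenCV has them. Camera axes: x right, y down, z forward; pixel columns grow to the right and rows downward; lengths in m; the calibration is good to about 2 mm. A picture is of the moment at which its call begins. camera_model takes no time and is no camera call.
- job_done(): hands the job in, once; it reports no verdict.
Trained networks look in the newest picture that a camera, given by its name, has taken for a name from the list of things; names that differ only in an ending like _2 or _b are one class to them, and where a whole thing is asked for, a point or a joint stands for the part that bears it (a point fixed in the world has none). Each returns a list of dicts, best first, with "conf" (0 to 1); they miss things now and then, are a little off and sometimes report something else, mostly with a low value. They report only what shows in the picture. A call takes as long as a camera call. They do not tell look-alikes from the thing itself.
- find_in(camera, target): "bbox" ([left, top, right, bottom] in pixels, round what is visible of it).
- silhouettes(camera, target): "mask" (480x640 bool, what is visible of it) and "bbox" ([left, top, right, bottom] in pixels, round what is visible of it).
- landmark_of(camera, target): "pixel" ([column, row] in pixels: a listed point, or the origin of a listed thing).
The state is a dict: "time": time; "joint_pos": joint angles; "joint_vel": joint speeds; "joint_efforts": joint torques, N m; "tool_pos": TCP position; "tool_rot": TCP orientation; "contact_force": force on the tool from outside, world axes, zero at the start; "ft_torque": the same for the moment, N m; "gripper_width": opening from 0.0 (shut) to 1.0 (fully open).
Only numpy, scipy, OpenCV 4.12 (cv2) and the standard library are available. Lean on these libraries where they do the work, as an engineer would, in place of code of your own. Each camera call takes 0.05 s, during which the arm holds its last target.

## Working session

There is one attempt and no reset: what is moved stays moved. The work goes in short steps, Python scripts to look and compute and a shell command to move; the robot and the scene stay as the last step left them, time stands still between calls to the robot, and variables do not carry over. Pictures are saved under pics/ and viewed, and the job is handed in when it is done.

```bash
mkdir -p pics; ls; python3 - <<'E'
from plant import *
import cv2
s=state();print({k:s[k] for k in('time','tool_pos','tool_rot','gripper_width')})
for c in('top','side'):
    f=grab_frame(c);cv2.imwrite(f'pics/{c}0.png',f[:,:,::-1])
    m=camera_model(c);print(c,m)
    for t in('comb','block','comb_six','beaker'):
        for n,fn in(('lm',landmark_of),('bb',find_in)):
            for r in fn(c,t): print(c,t,n,r.get('pixel',r.get('bbox')),round(r['conf'],2))
E
```

```text
pics
{'time': 0.0, 'tool_pos': array([0.27417815, 0.5608944 , 0.2112273 ]), 'tool_rot': array([-3.41148588e-04,  2.25436377e-01,  9.74257321e-01, -9.98121544e-04]), 'gripper_width': 0.9998267437228285}
top {'camera_matrix': array([[546.56374995,   0.        , 329.46410134],
       [  0.        , 546.56374995, 241.04191933],
       [  0.        ,   0.        ,   1.        ]]), 'rvec': array([ 2.15575403, -2.09523901,  0.22208178]), 'tvec': array([-0.03897534,  0.44292727,  1.06351276])}
top comb lm [447.1, 331.8] 0.92
top comb lm [421.4, 236.8] 0.84
top comb bb [417.3, 311.2, 480.3, 352.3] 0.9
top comb bb [386.6, 227.6, 462.5, 246.5] 0.89
top block lm [190.3, 339.3] 0.85
top block bb [171.9, 128.9, 246.2, 177.3] 0.82
top block bb [139.1, 307.3, 236.7, 371.6] 0.73
top comb_six lm [226.0, 224.6] 0.7
top comb_six bb [185.8, 214.4, 260.1, 232.6] 0.66
top beaker lm [319.3, 176.8] 0.69
top beaker bb [301.4, 148.6, 333.5, 190.4] 0.94
side {'camera_matrix': array([[569.41748755,   0.        , 318.72636138],
       [  0.        , 569.41748755, 243.32949072],
       [  0.        ,   0.        ,   1.        ]]), 'rvec': array([ 2.17565268, -0.80966916,  0.34309649]), 'tvec': array([-0.32813226,  0.24597437,  0.94261957])}
side comb lm [349.4, 387.5] 0.74
side comb lm [405.0, 303.9] 0.64
side comb bb [301.8, 362.3, 396.7, 411.4] 0.89
side comb bb [375.1, 272.9, 442.7, 332.0] 0.56
side block lm [319.1, 182.9] 0.89
side block lm [175.1, 253.7] 0.63
side block bb [129.4, 202.4, 218.7, 280.6] 0.9
side block bb [288.9, 147.4, 350.7, 198.2] 0.6
side comb_six lm [278.0, 200.4] 0.65
side comb_six bb [248.6, 174.2, 305.9, 223.1] 0.94
side beaker bb [362.0, 195.9, 392.1, 243.9] 0.89
```

View pics/top0.png

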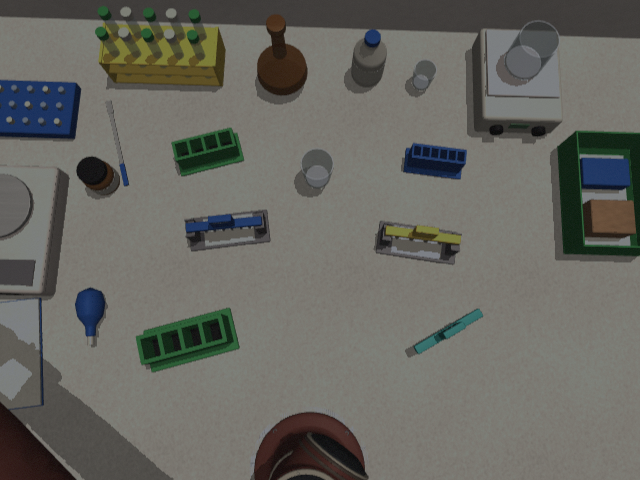

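View pics/side0.png

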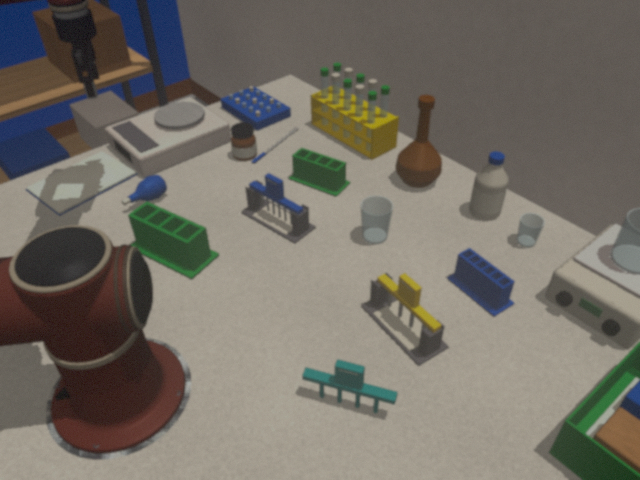

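The yellow comb is at top (421,237) and side (405,305). The small green block is at top (208,150) and side (319,170), and the larger look-alike is at top (188,339). The beaker is at top (317,170). Next I fit poses to the silhouettes from both cameras.

```bash
cat > h.py <<'E'
import numpy as np, cv2
from plant import *
from scipy.optimize import minimize
def proj(c,P):
    m=camera_model(c); return cv2.projectPoints(np.asarray(P,float).reshape(-1,1,3),m['rvec'],m['tvec'],m['camera_matrix'],None)[0].reshape(-1,2)
def box(x0,x1,y0,y1,z0,z1): return np.array([[x,y,z] for x in(x0,x1) for y in(y0,y1) for z in(z0,z1)])
COMB=[box(-.009,.009,-.075,.075,0,.012),box(-.007,.007,-.022,.022,.012,.057)]
BLOCK=[box(-.021,.021,-.063,.063,0,.065),box(-.033,.033,-.069,.069,0,.006)]
BEAK=[np.array([[.034*np.cos(a),.034*np.sin(a),z] for a in np.linspace(0,6.28,24) for z in(0,.085)])]
def place(B,p,z):
    c,s=np.cos(p[2]),np.sin(p[2]); R=np.array([[c,-s,0],[s,c,0],[0,0,1]])
    return [b@R.T+[p[0],p[1],z] for b in B]
def render(c,B,p,z,ss=4):
    im=np.zeros((480*ss,640*ss),np.uint8)
    for b in place(B,p,z): cv2.fillConvexPoly(im,cv2.convexHull(np.round((proj(c,b)+.5)*ss).astype(np.int32)),1)
    return cv2.resize(im.astype(np.float32),(640,480),interpolation=cv2.INTER_AREA)
def ray(c,uv,z):
    m=camera_model(c);R=cv2.Rodrigues(m['rvec'])[0];o=-R.T@m['tvec']
    d=R.T@np.linalg.inv(m['camera_matrix'])@[uv[0],uv[1],1]; return (o+d*(z-o[2])/d[2])[:2]
def fit(B,masks,p0,z,free=False):
    def f(q):
        e=0
        for c,M in masks.items():
            r=render(c,B,q[:3],z+(q[3] if free else 0)); e+=1-np.minimum(r,M).sum()/np.maximum(r,M).sum()
        return e
    best=None
    st=[.01,.01,.15]+([.006] if free else [])
    q=np.array(list(p0)+([0] if free else []),float)
    for k in range(3):
        S=np.vstack([q]+[q+np.eye(len(q))[i]*st[i]/(k+1) for i in range(len(q))])
        o=minimize(f,q,method='Nelder-Mead',options=dict(initial_simplex=S,xatol=1e-4,fatol=1e-4));q=o.x
    return q,o.fun
def colmask(f,lo,hi,box=None,smin=90,vmin=30):
    h=cv2.cvtColor(f,cv2.COLOR_RGB2HSV); M=((h[...,0]>=lo)&(h[...,0]<=hi)&(h[...,1]>smin)&(h[...,2]>vmin))
    if box is not None:
        k=np.zeros_like(M);a,b,c,d=box;k[b:d,a:c]=1;M&=k
    return M.astype(np.float32)
E
python3 - <<'E'
from h import *
F={c:grab_frame(c) for c in('top','side')}
Y={'top':colmask(F['top'],20,35,(370,215,475,260)),'side':colmask(F['side'],20,35,(360,265,455,345))}
G={'top':colmask(F['top'],45,80,(165,120,250,180)),'side':colmask(F['side'],45,80,(280,140,355,200))}
print([m.sum() for m in (*Y.values(),*G.values())])
p=ray('top',(424,237),.072);g=ray('top',(208,145),.065);print(p,g)
for cs in (('top','side'),('top',),('side',)):
    print(cs,'comb',fit(COMB,{c:Y[c] for c in cs},[*p,-.1],.06),'block',fit(BLOCK,{c:G[c] for c in cs},[*g,.15],0))
q,_=fit(COMB,Y,[*p,-.1],.06);b,_=fit(BLOCK,G,[*g,.15],0)
bk=[(d['pixel']) for d in landmark_of('top','beaker')]; print('beaker',[ray('top',x,0) for x in bk])
for nm in ('block','comb_six'):
  for c in('top','side'):
    for r in landmark_of(c,nm): print(nm,c,ray(c,r['pixel'],0 if nm=='block' else .06))
for c in F:
    v=F[c][:,:,::-1].copy()
    for B,P,z in((COMB,q,.06),(BLOCK,b,0)):
        for bx in place(B,P,z): cv2.polylines(v,[cv2.convexHull(np.round(proj(c,bx)).astype(np.int32))],True,(0,0,255),1)
    x0=(160,110,480,270) if c=='top' else (270,130,470,360)
    cr=v[x0[1]:x0[3],x0[0]:x0[2]];cv2.imwrite(f'pics/fit_{c}.png',cv2.resize(cr,None,fx=2.5,fy=2.5,interpolation=0))
E
```

```text
[np.float32(811.0), np.float32(1227.0), np.float32(2147.0), np.float32(676.0)]
[ 0.45202915 -0.21299225] [0.63248495 0.22794603]
('top', 'side') comb (array([ 0.45782226, -0.21028609, -0.10348843]), np.float64(0.23900359869003296)) block (array([0.63524154, 0.23766529, 0.29991708]), np.float64(0.760648250579834))
('top',) comb (array([ 0.45790238, -0.21082456, -0.10466443]), np.float64(0.10496008396148682)) block (array([0.6354537 , 0.23820374, 0.2966269 ]), np.float64(0.09724557399749756))Traceback (most recent call last):
  File "<stdin>", line 8, in <module>
  File "h.py", line 31, in fit
    o=minimize(f,q,method='Nelder-Mead',options=dict(initial_simplex=S,xatol=1e-4,fatol=1e-4));q=o.x
    res = _minimize_neldermead(fun, x0, args, callback, bounds=bounds,
                               **options)
    fxcc = func(xcc)
    fx = function(np.copy(x), *(wrapper_args + args))
  File "h.py", line 24, in f
    r=render(c,B,q[:3],z+(q[3] if free else 0)); e+=1-np.minimum(r,M).sum()/np.maximum(r,M).sum()
  File "h.py", line 15, in render
    for b in place(B,p,z): cv2.fillConvexPoly(im,cv2.convexHull(np.round((proj(c,b)+.5)*ss).astype(np.int32)),1)
                                                                          ~~~~^^^^^
  File "h.py", line 5, in proj
    m=camera_model(c); return cv2.projectPoints(np.asarray(P,float).reshape(-1,1,3),m['rvec'],m['tvec'],m['camera_matrix'],None)[0].reshape(-1,2)
ValueError: time passes only in moves, steps and waits
```

```bash
python3 - <<'E'
s=open('h.py').read()
s=s.replace("def proj","_C={}\n_cm=camera_model\ndef camera_model(c):\n    if c not in _C: _C[c]=_cm(c)\n    return _C[c]\ndef proj",1)
open('h.py','w').write(s)
E
python3 - <<'E'
from h import *
print(state()['time'])
F={c:grab_frame(c) for c in('top','side')}
Y={'top':colmask(F['top'],20,35,(370,215,475,260)),'side':colmask(F['side'],20,35,(360,265,455,345))}
G={'top':colmask(F['top'],45,80,(165,120,250,180)),'side':colmask(F['side'],45,80,(280,140,355,200),60,20)}
for c in F:
  for r in silhouettes(c,'block'): print(c,r['bbox'],r['mask'].sum(),r['conf'])
print([m.sum() for m in (*Y.values(),*G.values())], F['side'][165,320],F['side'][185,320])
p=ray('top',(424,237),.072);g=ray('top',(208,145),.065)
for cs in (('top','side'),('top',),('side',)):
    print(cs,'comb',fit(COMB,{c:Y[c] for c in cs},[*p,-.1],.06),'block',fit(BLOCK,{c:G[c] for c in cs},[*g,.15],0))
q,_=fit(COMB,Y,[*p,-.1],.06);b,_=fit(BLOCK,G,[*g,.15],0)
bk=[(d['pixel']) for d in landmark_of('top','beaker')]; print('beaker',[ray('top',x,0) for x in bk])
for nm in ('block','comb_six'):
  for c in('top','side'):
    for r in landmark_of(c,nm): print(nm,c,ray(c,r['pixel'],0 if nm=='block' else .06))
for c in F:
    v=F[c][:,:,::-1].copy()
    for B,P,z in((COMB,q,.06),(BLOCK,b,0)):
        for bx in place(B,P,z): cv2.polylines(v,[cv2.convexHull(np.round(proj(c,bx)).astype(np.int32))],True,(0,0,255),1)
    x0=(160,110,480,270) if c=='top' else (270,130,470,360)
    cr=v[x0[1]:x0[3],x0[0]:x0[2]];cv2.imwrite(f'pics/fit_{c}.png',cv2.resize(cr,None,fx=2.5,fy=2.5,interpolation=0))
E
```

```text
1.0
top [137.0, 307.0, 239.2, 373.5] 4138 0.66
top [170.0, 126.0, 245.1, 180.1] 2432 0.61
side [130.8, 200.3, 214.2, 279.7] 4047 0.89
side [291.9, 149.4, 347.9, 197.5] 1839 0.87
[np.float32(812.0), np.float32(1229.0), np.float32(2140.0), np.float32(1817.0)] [58 99 59] [54 77 53]
('top', 'side') comb (array([ 0.45777518, -0.21034593, -0.10366863]), np.float64(0.23827052116394043)) block (array([0.63586203, 0.238467  , 0.26875035]), np.float64(0.18434429168701172))
('top',) comb (array([ 0.4578735 , -0.21028448, -0.10392139]), np.float64(0.10345542430877686)) block (array([0.63625145, 0.23856875, 0.30106864]), np.float64(0.10189145803451538))
('side',) comb (array([ 0.45646728, -0.20994577, -0.11083627]), np.float64(0.12259215116500854)) block (array([0.63527867, 0.24027373, 0.23200211]), np.float64(0.07824814319610596))
beaker [array([5.95672916e-01, 4.32443980e-04])]
block top [0.64451177 0.24118916]
block top [0.24872835 0.24890805]
block side [0.24015668 0.24162563]
block side [0.63325308 0.23827603]
comb_six top [0.46556618 0.18262145]
comb_six side [0.46929274 0.18409916]
```

View pics/fit_top.png

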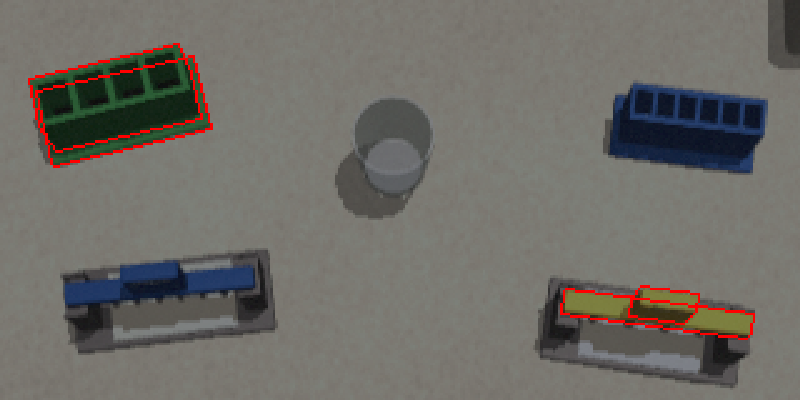

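View pics/fit_side.png

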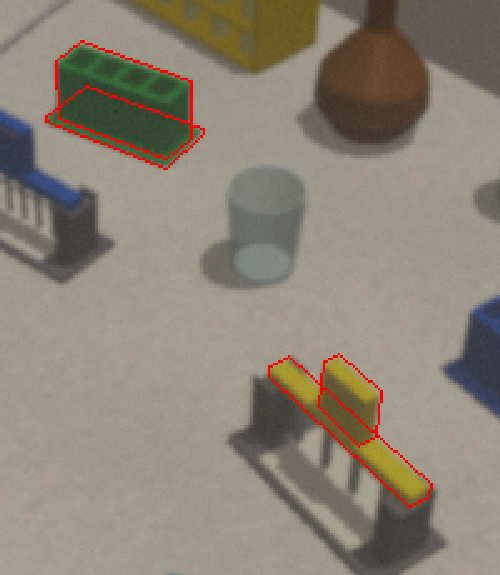

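```bash
python3 - <<'E'
from h import *
f=grab_frame('top');fs=grab_frame('side')
def rimr(c,p,ss=4):
    im=np.zeros((480*ss,640*ss),np.uint8)
    def poly(x0,x1,y0,y1,v):
        P=np.array([[x0,y0,.065],[x1,y0,.065],[x1,y1,.065],[x0,y1,.065]]);P=place([P],p,0)[0]
        cv2.fillConvexPoly(im,np.round((proj(c,P)+.5)*ss).astype(np.int32),v)
    poly(-.021,.021,-.063,.063,1)
    for y in(-.045,-.015,.015,.045): poly(-.015,.015,y-.012,y+.012,0)
    return cv2.resize(im.astype(np.float32),(640,480),interpolation=cv2.INTER_AREA)
g=f[...,1].astype(float);gs=fs[...,1].astype(float)
h=proj
W={'top':(g,(160,115,250,185)),'side':(gs,(280,140,360,205))}
def score(p,cs):
    e=0
    for c in cs:
        im,(a,b,cc,d)=W[c];r=rimr(c,p)
        full=render(c,BLOCK,p,0)>.5
        x=r[full];y=im[full]
        e-=np.corrcoef(x,y)[0,1]
    return e
for cs in(('top',),('side',),('top','side')):
    best=None
    for y0 in(.15,.2,.25,.3):
        q=np.array([.636,.239,y0])
        o=minimize(score,q,args=(cs,),method='Nelder-Mead',options=dict(initial_simplex=np.vstack([q,q+[.006,0,0],q+[0,.006,0],q+[0,0,.08]]),xatol=1e-4,fatol=1e-5))
        if best is None or o.fun<best.fun:best=o
    print(cs,best.x,best.fun)
p=best.x
v=f[:,:,::-1].copy();v=cv2.resize(v[115:185,160:255],None,fx=8,fy=8,interpolation=cv2.INTER_CUBIC)
for y in(-.045,-.015,.015,.045):
    P=place([np.array([[a,b,.065] for a,b in((-.015,y-.012),(.015,y-.012),(.015,y+.012),(-.015,y+.012))])],p,0)[0]
    cv2.polylines(v,[np.round((proj('top',P)+.5-[160,115])*8).astype(np.int32)],True,(0,0,255),1)
cv2.imwrite('pics/rim.png',cv2.convertScaleAbs(v,alpha=1.5))
E
```

```text
('top',) [0.63646674 0.23870155 0.29187838] -0.6915971846979758
('side',) [0.63582099 0.24028212 0.26683583] -0.6037746541200487
('top', 'side') [0.63640134 0.23890019 0.2914632 ] -1.2542998059620192
```

View pics/rim.png

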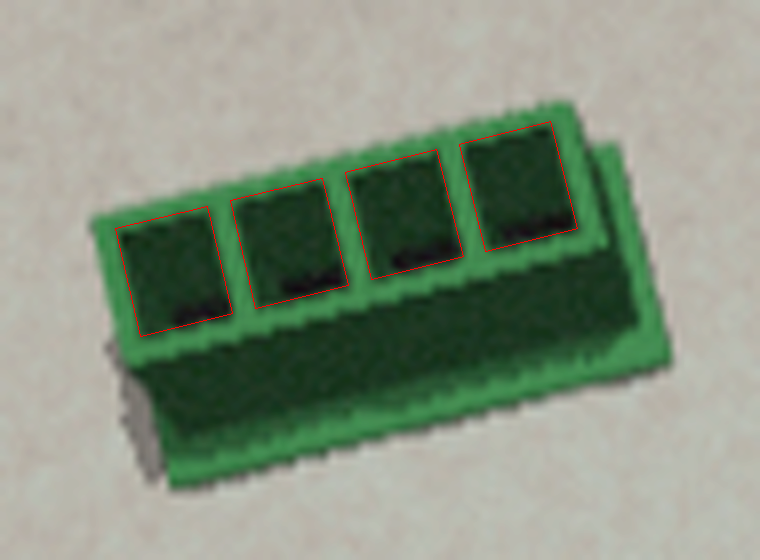

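The rim overlay matches the four wells. That puts the block at (0.636, 0.239) with yaw about 0.285, and the comb at (0.458, -0.2105) with yaw about -0.105. I'm moving above the comb.

```bash
python3 -m crank '[{"angular":[0,0,0],"delta_pos":[-0.8,-0.97,0],"gripper":1},{"angular":[0,0,0],"delta_pos":[-0.8,-0.97,0],"gripper":1},{"angular":[0,0,0],"delta_pos":[-0.8,-0.97,0],"gripper":1},{"angular":[0,0,0],"delta_pos":[-0.8,-0.97,0],"gripper":1},{"angular":[0,0,0],"delta_pos":[-0.8,-0.97,0],"gripper":1},{"angular":[0,0,0],"delta_pos":[-0.8,-0.97,0],"gripper":1},{"angular":[0,0,0],"delta_pos":[-0.8,-0.97,0],"gripper":1},{"angular":[0,0,0],"delta_pos":[-0.8,-0.97,0],"gripper":1},{"angular":[0,0,0],"delta_pos":[-0.8,-0.97,0],"gripper":1},{"angular":[0,0,0],"delta_pos":[-0.8,-0.97,0],"gripper":1},{"angular":[0,0,0],"delta_pos":[-0.8,-0.97,0],"gripper":1},{"angular":[0,0,0],"delta_pos":[-0.8,-0.97,0],"gripper":1}]'
python3 -m crank '[{"angular":[0,0,0],"delta_pos":[-0.8,-0.97,0],"gripper":1},{"angular":[0,0,0],"delta_pos":[-0.8,-0.97,0],"gripper":1},{"angular":[0,0,0],"delta_pos":[-0.8,-0.97,0],"gripper":1},{"angular":[0,0,0],"delta_pos":[-0.8,-0.97,0],"gripper":1},{"angular":[0,0,0],"delta_pos":[-0.8,-0.97,0],"gripper":1},{"angular":[0,0,0],"delta_pos":[-0.8,-0.97,0],"gripper":1},{"angular":[0,0,0],"delta_pos":[-0.8,-0.97,0],"gripper":1},{"angular":[0,0,0],"delta_pos":[-0.8,-0.97,0],"gripper":1},{"angular":[0,0,0],"delta_pos":[-0.8,-0.97,0],"gripper":1}]'
python3 -m crank '[{"angular":[0,0,1],"delta_pos":[0,0,0],"gripper":1},{"angular":[0,0,1],"delta_pos":[0,0,0],"gripper":1},{"angular":[0,0,1],"delta_pos":[0,0,0],"gripper":1},{"angular":[0,0,1],"delta_pos":[0,0,0],"gripper":1},{"angular":[0,0,1],"delta_pos":[0,0,0],"gripper":1},{"angular":[0,0,1],"delta_pos":[0,0,0],"gripper":1},{"angular":[0,0,1],"delta_pos":[0,0,0],"gripper":1},{"angular":[0,0,1],"delta_pos":[0,0,0],"gripper":1},{"angular":[0,0,1],"delta_pos":[0,0,0],"gripper":1},{"angular":[0,0,1],"delta_pos":[0,0,0],"gripper":1},{"angular":[0,0,1],"delta_pos":[0,0,0],"gripper":1},{"angular":[0,0,1],"delta_pos":[0,0,0],"gripper":1}]'
python3 -m crank '[{"angular":[0,0,1],"delta_pos":[0,0,0],"gripper":1},{"angular":[0,0,1],"delta_pos":[0,0,0],"gripper":1},{"angular":[0,0,0],"delta_pos":[0,0,0],"gripper":1},{"angular":[0,0,0],"delta_pos":[0,0,0],"gripper":1}]'
cat >> h.py <<'E'
from scipy.spatial.transform import Rotation as Ro
def goto(p,az):
    s=state();q=s['tool_rot'];R=Ro.from_quat([q[1],q[2],q[3],q[0]])
    M=R.as_matrix();a=np.arctan2(M[1,1],M[0,1])
    print('t',s['time'],'pos',s['tool_pos'].round(4),'az',a.round(4),'zaxis',M[:,2].round(4),'F',s['contact_force'].round(1),'w',round(s['gripper_width'],3))
    T=Ro.from_euler('z',az).as_matrix()@np.array([[0,1,0],[1,0,0],[0,0,-1.]])
    rv=Ro.from_matrix(M.T@T).as_rotvec()
    print('tool shift units',((M.T@(np.array(p)-s['tool_pos']))/.03).round(3),'turn units',(np.degrees(rv)/5).round(3))
E
python3 -c "
from h import *
goto([.458,-.2105,.211],-.105)"
```

```text
time: 3.05
tool_pos: [0.38, 0.1201, 0.2127]
tool_rot: [0.0, 0.225, 0.974, 0.0]
contact_force: [0.4, 0.6, 0.3]
gripper_width: 1.004
time: 4.18
tool_pos: [0.4591, -0.2102, 0.2127]
tool_rot: [0.0, 0.226, 0.974, -0.0]
contact_force: [0.8, -0.5, 0.6]
gripper_width: 1.002
time: 5.68
tool_pos: [0.4589, -0.2089, 0.2126]
tool_rot: [0.0, 0.683, 0.73, 0.0]
contact_force: [0.0, 0.5, 0.8]
gripper_width: 1.0
time: 6.18
tool_pos: [0.4589, -0.2089, 0.2125]
tool_rot: [0.0, 0.743, 0.669, 0.0]
contact_force: [-0.1, -0.5, -0.2]
gripper_width: 0.997
t 6.175 pos [ 0.4589 -0.2089  0.2125] az -0.1045 zaxis [ 1.e-04 -1.e-04 -1.e+00] F [-0.1 -0.5 -0.2] w 0.997
tool shift units [-0.055 -0.023  0.051] turn units [0.001 0.001 0.006]
```

```bash
python3 -m crank '[{"angular":[0,0,0],"delta_pos":[-0.05,-0.02,0.9],"gripper":1},{"angular":[0,0,0],"delta_pos":[0,0,0.9],"gripper":1},{"angular":[0,0,0],"delta_pos":[0,0,0.75],"gripper":1},{"angular":[0,0,0],"delta_pos":[0,0,0.65],"gripper":1},{"angular":[0,0,0],"delta_pos":[0,0,0.65],"gripper":1},{"angular":[0,0,0],"delta_pos":[0,0,0],"gripper":1},{"angular":[0,0,0],"delta_pos":[0,0,0],"gripper":1}]'
python3 - <<'E'
from h import *
goto([.458,-.2105,.097],-.105)
f=grab_frame('side');v=f[220:380,320:500,::-1];cv2.imwrite('pics/s1.png',cv2.resize(v,None,fx=4,fy=3.7,interpolation=2))
E
```

```text
time: 7.05
tool_pos: [0.4586, -0.2106, 0.0977]
tool_rot: [0.001, 0.743, 0.669, 0.0]
contact_force: [0.5, 0.9, 0.1]
gripper_width: 0.997
t 7.05 pos [ 0.4586 -0.2106  0.0977] az -0.1056 zaxis [ 9.e-04 -6.e-04 -1.e+00] F [0.5 0.9 0.1] w 0.997
tool shift units [ 0.003 -0.02   0.023] turn units [ 0.011  0.006 -0.007]
```

View pics/s1.png

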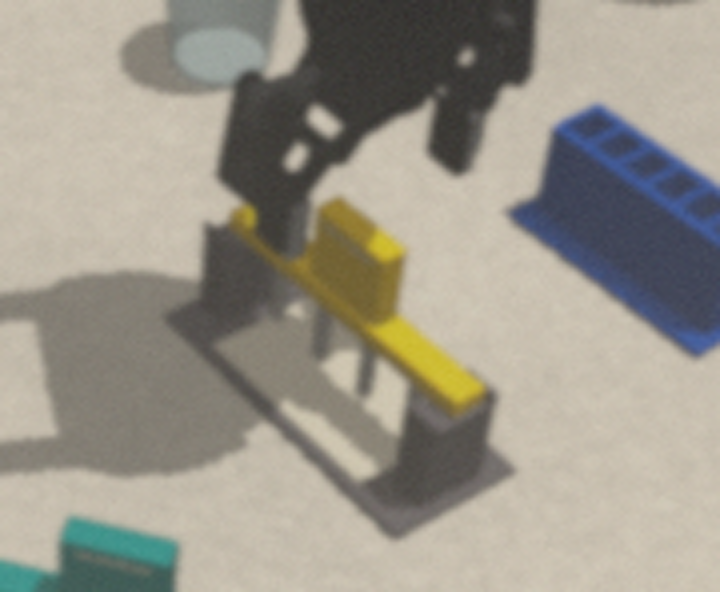

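The fingers straddle the tab (crop about (360,260)), with one pad at (290,230) and the other behind at (455,150). I'm closing.

```bash
python3 -m crank '[{"angular":[0,0,0],"delta_pos":[0,0,0],"gripper":0},{"angular":[0,0,0],"delta_pos":[0,0,0],"gripper":0},{"angular":[0,0,0],"delta_pos":[0,0,0],"gripper":0},{"angular":[0,0,0],"delta_pos":[0,0,0],"gripper":0},{"angular":[0,0,0],"delta_pos":[0,0,0],"gripper":0},{"angular":[0,0,0],"delta_pos":[0,0,0],"gripper":0},{"angular":[0,0,0],"delta_pos":[0,0,0],"gripper":0},{"angular":[0,0,0],"delta_pos":[0,0,0],"gripper":0}]'
python3 - <<'E'
from h import *
goto([.458,-.2105,.097],-.105)
f=grab_frame('side');v=f[220:380,320:500,::-1];cv2.imwrite('pics/s2.png',cv2.resize(v,None,fx=4,fy=3.7,interpolation=2))
E
```

```text
time: 8.1
tool_pos: [0.4583, -0.2104, 0.0973]
tool_rot: [0.0, 0.743, 0.669, 0.0]
contact_force: [-1.0, 1.2, 3.2]
gripper_width: 0.111
t 8.1 pos [ 0.4583 -0.2104  0.0973] az -0.1057 zaxis [ 3.e-04 -2.e-04 -1.e+00] F [-1.   1.2  3.2] w 0.111
tool shift units [-0.003 -0.009  0.011] turn units [ 0.004  0.002 -0.008]
```

View pics/s2.png

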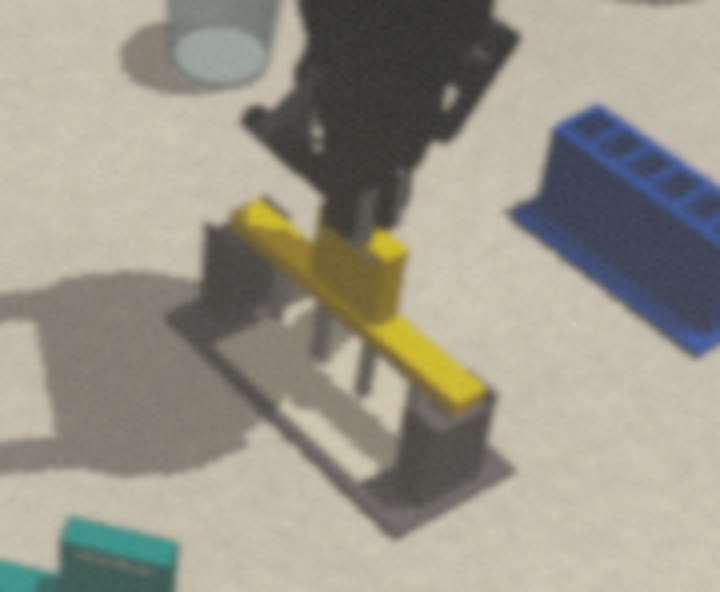

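```bash
python3 - <<'E'
from h import *
f=grab_frame('side');v=f[240:330,370:450,::-1];cv2.imwrite('pics/s3.png',cv2.resize(cv2.convertScaleAbs(v,alpha=2),None,fx=7,fy=6.6,interpolation=2))
s=state();p=s['tool_pos']
print(proj('side',[p,p-[0,0,.017],[p[0],p[1],.117]]),s['gripper_width'])
f=grab_frame('top');v=f[200:270,370:480,::-1];cv2.imwrite('pics/t3.png',cv2.resize(cv2.convertScaleAbs(v,alpha=2),None,fx=7,fy=7,interpolation=2))
E
```

```text
[[409.56874654 288.03225665]
 [408.68451956 294.85596617]
 [410.61901053 279.92721512]] 0.11514581914980963
```

View pics/s3.png

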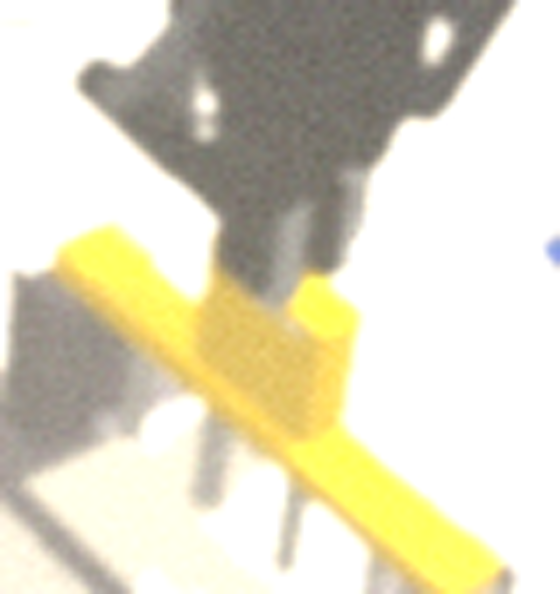

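View pics/t3.png

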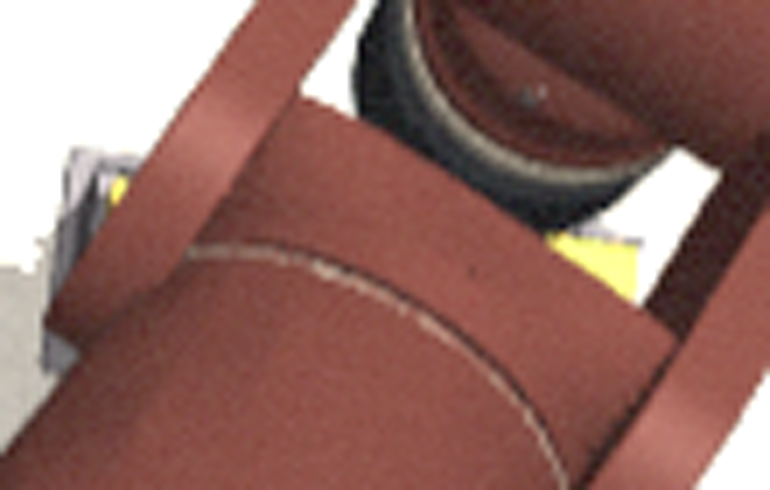

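```bash
python3 - <<'E'
from h import *
s=state();p=s['tool_pos']
for dx in(-.007,-.012,.007): print(dx,proj('side',[p+[dx,0,-.017],p+[dx,0,-.004],p+[dx,0,.002]]).round(1).tolist())
print('open',proj('side',[p+[-.0425,0,-.004],p+[.0425,0,-.004]]).round(1).tolist())
q=[.458,-.2105,-.105]
print('tab',proj('side',place(COMB,q,.06)[1]).round(1).tolist())
E
```

```text
-0.007 [[405.9, 296.8], [406.5, 291.6], [406.8, 289.2]]
-0.012 [[403.9, 298.2], [404.5, 293.0], [404.8, 290.6]]
0.007 [[411.4, 292.9], [412.1, 287.7], [412.5, 285.3]]
open [[392.0, 301.8], [426.0, 278.1]]
tab [[413.6, 307.7], [416.2, 289.5], [396.9, 292.4], [398.9, 274.2], [419.7, 304.2], [422.5, 286.0], [403.0, 289.1], [405.1, 270.9]]
```

The pads look shallow on the tab in the picture. I'll test with a small straight lift.

```bash
python3 -m crank '[{"angular":[0,0,0],"delta_pos":[0,0,-0.2],"gripper":0},{"angular":[0,0,0],"delta_pos":[0,0,-0.2],"gripper":0},{"angular":[0,0,0],"delta_pos":[0,0,-0.2],"gripper":0},{"angular":[0,0,0],"delta_pos":[0,0,0],"gripper":0},{"angular":[0,0,0],"delta_pos":[0,0,0],"gripper":0}]'
python3 - <<'E'
from h import *
goto([.458,-.2105,.097],-.105)
f=grab_frame('side');v=f[230:350,360:470,::-1];cv2.imwrite('pics/s4.png',cv2.resize(cv2.convertScaleAbs(v,alpha=2),None,fx=6,fy=5,interpolation=2))
E
```

```text
time: 8.88
tool_pos: [0.458, -0.2103, 0.1149]
tool_rot: [-0.0, 0.743, 0.669, -0.0]
contact_force: [-0.8, 0.4, -0.7]
gripper_width: 0.11
t 8.875 pos [ 0.458  -0.2103  0.1149] az -0.1057 zaxis [-1.e-04  0.e+00 -1.e+00] F [-0.8  0.4 -0.7] w 0.11
tool shift units [-0.006 -0.     0.597] turn units [-0.002 -0.    -0.008]
```

View pics/s4.png

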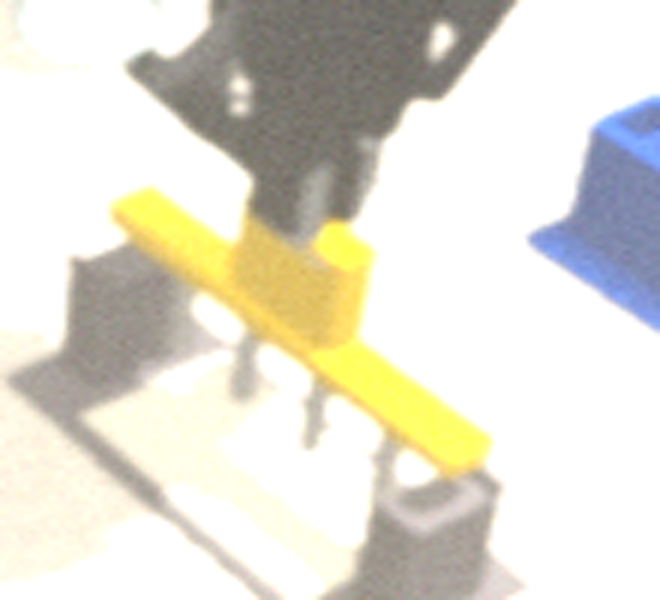

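The comb came up with the gripper and sits level, with its rods still between the posts. I'll lift clear, then cross over.

```bash
python3 -m crank '[{"angular":[0,0,0],"delta_pos":[0,0,-0.4],"gripper":0},{"angular":[0,0,0],"delta_pos":[0,0,-0.5],"gripper":0},{"angular":[0,0,0],"delta_pos":[0,0,-0.6],"gripper":0},{"angular":[0,0,0],"delta_pos":[0,0,-0.6],"gripper":0},{"angular":[0,0,0],"delta_pos":[0,0,-0.6],"gripper":0},{"angular":[0,0,0],"delta_pos":[0,0,-0.5],"gripper":0},{"angular":[0,0,0],"delta_pos":[0,0,-0.5],"gripper":0},{"angular":[0,0,0],"delta_pos":[0,0,-0.3],"gripper":0},{"angular":[0,0,0],"delta_pos":[0,0,0],"gripper":0}]'
python3 -m crank '[{"angular":[0,0,0],"delta_pos":[0.3,0.08,0],"gripper":0},{"angular":[0,0,0],"delta_pos":[0.5,0.14,0],"gripper":0},{"angular":[0,0,0],"delta_pos":[0.75,0.21,0],"gripper":0},{"angular":[0,0,0],"delta_pos":[0.75,0.21,0],"gripper":0},{"angular":[0,0,0],"delta_pos":[0.75,0.21,0],"gripper":0},{"angular":[0,0,0],"delta_pos":[0.75,0.21,0],"gripper":0},{"angular":[0,0,0],"delta_pos":[0.75,0.21,0],"gripper":0},{"angular":[0,0,0],"delta_pos":[0.75,0.21,0],"gripper":0},{"angular":[0,0,0],"delta_pos":[0.75,0.21,0],"gripper":0},{"angular":[0,0,0],"delta_pos":[0.75,0.21,0],"gripper":0},{"angular":[0,0,0],"delta_pos":[0.75,0.21,0],"gripper":0},{"angular":[0,0,0],"delta_pos":[0.75,0.21,0],"gripper":0}]'
python3 -m crank '[{"angular":[0,0,0],"delta_pos":[0.75,0.21,0],"gripper":0},{"angular":[0,0,0],"delta_pos":[0.75,0.21,0],"gripper":0},{"angular":[0,0,0],"delta_pos":[0.75,0.21,0],"gripper":0},{"angular":[0,0,0],"delta_pos":[0.75,0.21,0],"gripper":0},{"angular":[0,0,0],"delta_pos":[0.75,0.21,0],"gripper":0},{"angular":[0,0,0],"delta_pos":[0.75,0.21,0],"gripper":0},{"angular":[0,0,0],"delta_pos":[0.75,0.21,0],"gripper":0},{"angular":[0,0,0],"delta_pos":[0.75,0.21,0],"gripper":0},{"angular":[0,0,0],"delta_pos":[0.75,0.21,0],"gripper":0},{"angular":[0,0,0],"delta_pos":[0.4,0.11,0],"gripper":0},{"angular":[0,0,0],"delta_pos":[0.12,0.05,0],"gripper":0},{"angular":[0,0,0],"delta_pos":[0,0,0],"gripper":0}]'
python3 -m crank '[{"angular":[0,0,-0.5],"delta_pos":[0,0,0],"gripper":0},{"angular":[0,0,-0.75],"delta_pos":[0,0,0],"gripper":0},{"angular":[0,0,-0.8],"delta_pos":[0,0,0],"gripper":0},{"angular":[0,0,-0.8],"delta_pos":[0,0,0],"gripper":0},{"angular":[0,0,-0.8],"delta_pos":[0,0,0],"gripper":0},{"angular":[0,0,-0.5],"delta_pos":[0,0,0],"gripper":0},{"angular":[0,0,-0.3],"delta_pos":[0,0,0],"gripper":0},{"angular":[0,0,0],"delta_pos":[0,0,0],"gripper":0},{"angular":[0,0,0],"delta_pos":[0,0,0],"gripper":0}]'
python3 - <<'E'
from h import *
goto([.6362,.239,.235],.285)
for c in('top','side'):
    f=grab_frame(c);cv2.imwrite(f'pics/{c}5.png',f[:,:,::-1])
E
```

```text
time: 10.05
tool_pos: [0.4584, -0.2106, 0.2358]
tool_rot: [0.001, 0.743, 0.669, 0.0]
contact_force: [0.1, -0.6, -1.7]
gripper_width: 0.112
time: 11.55
tool_pos: [0.5535, 0.0319, 0.2343]
tool_rot: [-0.001, 0.743, 0.669, -0.0]
contact_force: [-0.0, -0.2, -1.6]
gripper_width: 0.109
time: 13.05
tool_pos: [0.6378, 0.2401, 0.2349]
tool_rot: [0.0, 0.744, 0.669, -0.0]
contact_force: [-0.8, 0.0, -0.8]
gripper_width: 0.106
time: 14.18
tool_pos: [0.6378, 0.2401, 0.2351]
tool_rot: [0.0, 0.601, 0.799, -0.0]
contact_force: [0.4, 0.8, -2.4]
gripper_width: 0.107
t 14.175 pos [0.6378 0.2401 0.2351] az 0.2821 zaxis [ 0. -0. -1.] F [ 0.4  0.8 -2.4] w 0.107
tool shift units [-0.022 -0.06   0.002] turn units [ 0.     0.    -0.034]
```

View pics/top5.png

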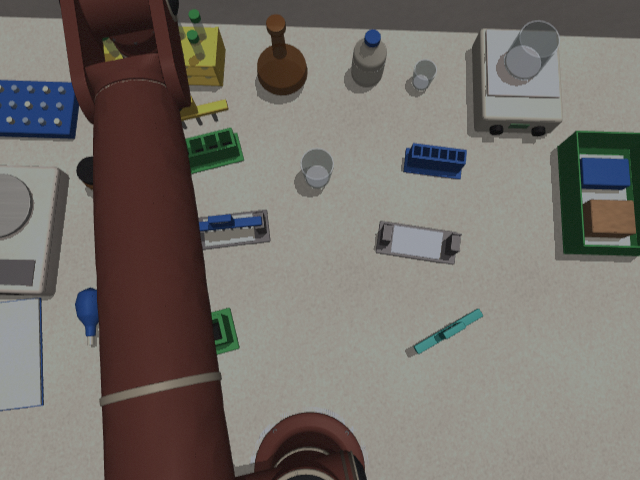

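View pics/side5.png

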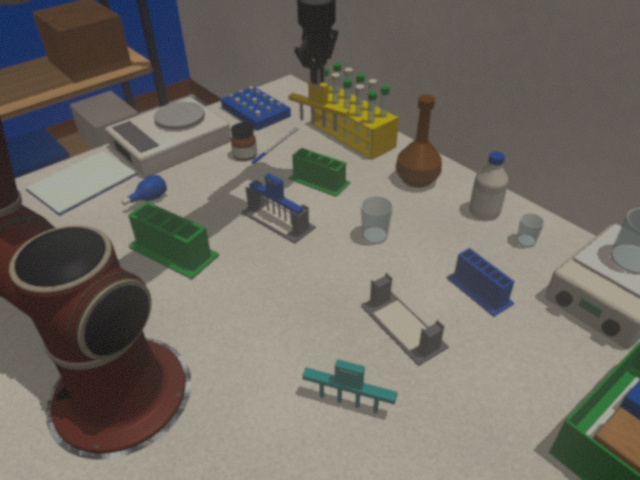

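The comb hangs level above the small green block, and the beaker and blue comb haven't moved. I'm lowering to just above the rim, then checking.

```bash
python3 -m crank '[{"angular":[0,0,-0.03],"delta_pos":[-0.02,-0.06,0.3],"gripper":0},{"angular":[0,0,0],"delta_pos":[0,0,0.5],"gripper":0},{"angular":[0,0,0],"delta_pos":[0,0,0.6],"gripper":0},{"angular":[0,0,0],"delta_pos":[0,0,0.6],"gripper":0},{"angular":[0,0,0],"delta_pos":[0,0,0.4],"gripper":0},{"angular":[0,0,0],"delta_pos":[0,0,0.15],"gripper":0},{"angular":[0,0,0],"delta_pos":[0,0,0],"gripper":0},{"angular":[0,0,0],"delta_pos":[0,0,0],"gripper":0}]'
python3 - <<'E'
from h import *
goto([.6362,.239,.157],.285)
s=state();p=s['tool_pos'];q=[p[0],p[1],.285];z=p[2]-.0373
RODS=[box(-.004,.004,y-.004,y+.004,-.045,0) for y in(-.045,-.015,.015,.045)]
B=COMB+RODS
for c,w in(('top',(160,70,270,180)),('side',(270,80,370,205))):
    f=grab_frame(c);k=5
    v=cv2.resize(cv2.convertScaleAbs(f[w[1]:w[3],w[0]:w[2],::-1],alpha=1.6),None,fx=k,fy=k,interpolation=2)
    cv2.imwrite(f'pics/{c}6r.png',v)
    for b in place(B,q,z): cv2.polylines(v,[cv2.convertScaleAbs(0) if 0 else cv2.convexHull(np.round((proj(c,b)+.5-w[:2])*k).astype(np.int32))],True,(0,0,255),1)
    for y in(-.045,-.015,.015,.045):
        P=place([np.array([[a,b,.065] for a,b in((-.015,y-.012),(.015,y-.012),(.015,y+.012),(-.015,y+.012))])],[.6362,.239,.285],0)[0]
        cv2.polylines(v,[np.round((proj(c,P)+.5-w[:2])*k).astype(np.int32)],True,(255,0,255),1)
    cv2.imwrite(f'pics/{c}6.png',v)
E
```

```text
time: 15.28
tool_pos: [0.6368, 0.2394, 0.1596]
tool_rot: [0.001, 0.599, 0.8, 0.001]
contact_force: [0.1, 0.2, -1.0]
gripper_width: 0.108
t 15.275 pos [0.6368 0.2394 0.1596] az 0.2852 zaxis [ 1.7e-03  4.0e-04 -1.0e+00] F [ 0.1  0.2 -1. ] w 0.108
tool shift units [-0.006 -0.023  0.086] turn units [0.02  0.001 0.002]
```

View pics/top6.png

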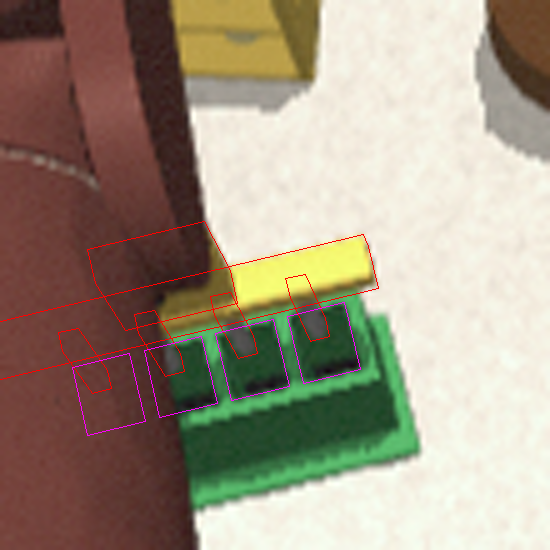

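View pics/side6.png

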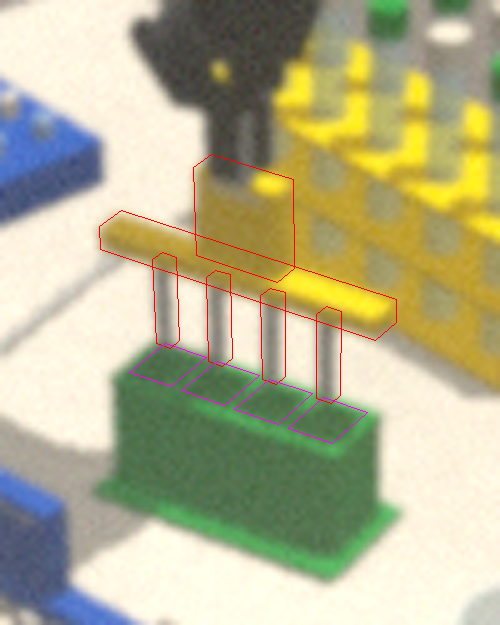

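The overlay agrees: the rods hang over the wells and the held pose is as predicted. I'm lowering while still holding it.

```bash
python3 -m crank '[{"angular":[0,0,0],"delta_pos":[0,-0.02,0.25],"gripper":0},{"angular":[0,0,0],"delta_pos":[0,0,0.3],"gripper":0},{"angular":[0,0,0],"delta_pos":[0,0,0.3],"gripper":0},{"angular":[0,0,0],"delta_pos":[0,0,0.3],"gripper":0},{"angular":[0,0,0],"delta_pos":[0,0,0.3],"gripper":0},{"angular":[0,0,0],"delta_pos":[0,0,0.2],"gripper":0},{"angular":[0,0,0],"delta_pos":[0,0,0],"gripper":0},{"angular":[0,0,0],"delta_pos":[0,0,0],"gripper":0}]'
python3 - <<'E'
from h import *
goto([.6362,.239,.1023],.285)
for c,w in(('side',(270,80,370,205)),('top',(160,70,270,180))):
    f=grab_frame(c);k=5
    v=cv2.resize(cv2.convertScaleAbs(f[w[1]:w[3],w[0]:w[2],::-1],alpha=1.6),None,fx=k,fy=k,interpolation=2)
    cv2.imwrite(f'pics/{c}7.png',v)
E
```

```text
time: 16.38
tool_pos: [0.6359, 0.2391, 0.1094]
tool_rot: [0.0, 0.599, 0.8, 0.0]
contact_force: [0.2, 0.7, -0.7]
gripper_width: 0.108
t 16.375 pos [0.6359 0.2391 0.1094] az 0.2852 zaxis [ 7.e-04  1.e-04 -1.e+00] F [ 0.2  0.7 -0.7] w 0.108
tool shift units [-0.006  0.008  0.237] turn units [0.008 0.001 0.003]
```

View pics/side7.png

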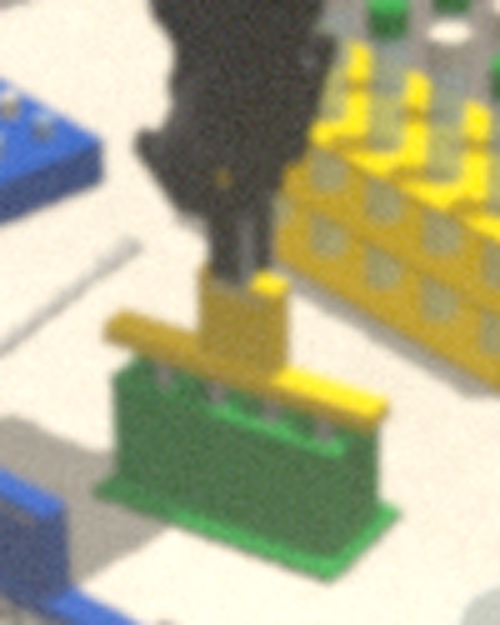

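All four rods are in the wells, with no contact force. I'm lowering gently onto the rim.

```bash
python3 -m crank '[{"angular":[0,0,0],"delta_pos":[0,0,0.06],"gripper":0},{"angular":[0,0,0],"delta_pos":[0,0,0.06],"gripper":0},{"angular":[0,0,0],"delta_pos":[0,0,0.05],"gripper":0},{"angular":[0,0,0],"delta_pos":[0,0,0],"gripper":0},{"angular":[0,0,0],"delta_pos":[0,0,0],"gripper":0}]'
python3 -m crank '[{"angular":[0,0,0],"delta_pos":[0,0,0.03],"gripper":0},{"angular":[0,0,0],"delta_pos":[0,0,0.03],"gripper":0},{"angular":[0,0,0],"delta_pos":[0,0,0],"gripper":0}]'
```

```text
time: 17.1
tool_pos: [0.6356, 0.239, 0.1039]
tool_rot: [0.0, 0.599, 0.8, -0.0]
contact_force: [0.3, -0.3, -1.5]
gripper_width: 0.105
time: 17.48
tool_pos: [0.6358, 0.2391, 0.1024]
tool_rot: [0.0, 0.599, 0.8, 0.0]
contact_force: [-1.0, 0.9, -0.2]
gripper_width: 0.108
```

```bash
python3 -m crank '[{"angular":[0,0,0],"delta_pos":[0,0,0.03],"gripper":0},{"angular":[0,0,0],"delta_pos":[0,0,0],"gripper":0},{"angular":[0,0,0],"delta_pos":[0,0,0],"gripper":0}]'
python3 -m crank '[{"angular":[0,0,0],"delta_pos":[0,0,0.03],"gripper":0},{"angular":[0,0,0],"delta_pos":[0,0,0],"gripper":0},{"angular":[0,0,0],"delta_pos":[0,0,0],"gripper":0}]'
python3 - <<'E'
from h import *
goto([.6362,.239,.1023],.285)
for c,w in(('side',(270,80,370,205)),('top',(160,70,270,180))):
    f=grab_frame(c);k=5
    v=cv2.resize(cv2.convertScaleAbs(f[w[1]:w[3],w[0]:w[2],::-1],alpha=1.6),None,fx=k,fy=k,interpolation=2)
    cv2.imwrite(f'pics/{c}8.png',v)
E
```

```text
time: 17.85
tool_pos: [0.6362, 0.2392, 0.1023]
tool_rot: [0.0, 0.599, 0.8, 0.001]
contact_force: [-1.2, 0.7, 5.3]
gripper_width: 0.109
time: 18.23
tool_pos: [0.6366, 0.2393, 0.1023]
tool_rot: [0.001, 0.599, 0.8, 0.001]
contact_force: [-1.2, -0.5, 7.3]
gripper_width: 0.111
t 18.225 pos [0.6366 0.2393 0.1023] az 0.2852 zaxis [ 2.4e-03  7.0e-04 -1.0e+00] F [-1.2 -0.5  7.3] w 0.111
tool shift units [-0.007 -0.016  0.001] turn units [0.029 0.001 0.002]
```

View pics/side8.png

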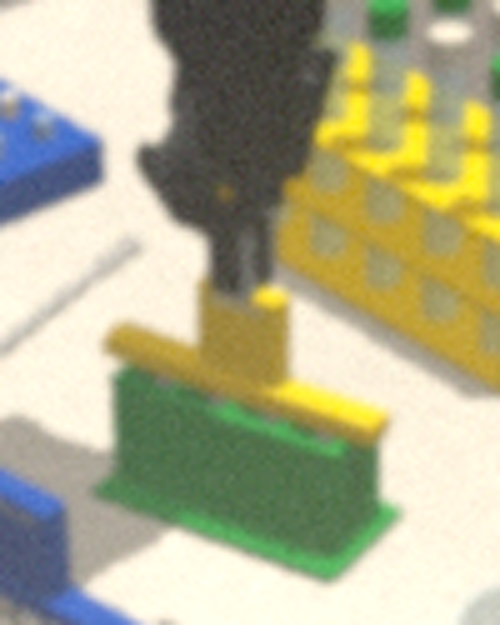

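Contact came at TCP z = 0.1023, the predicted seating height, with 7 N. I'm releasing.

```bash
python3 -m crank '[{"angular":[0,0,0],"delta_pos":[0,0,0],"gripper":0.3},{"angular":[0,0,0],"delta_pos":[0,0,0],"gripper":0.6},{"angular":[0,0,0],"delta_pos":[0,0,0],"gripper":1},{"angular":[0,0,0],"delta_pos":[0,0,0],"gripper":1},{"angular":[0,0,0],"delta_pos":[0,0,0],"gripper":1},{"angular":[0,0,0],"delta_pos":[0,0,0],"gripper":1},{"angular":[0,0,0],"delta_pos":[0,0,0],"gripper":1}]'
python3 -m crank '[{"angular":[0,0,0],"delta_pos":[0,0,-0.3],"gripper":1},{"angular":[0,0,0],"delta_pos":[0,0,-0.5],"gripper":1},{"angular":[0,0,0],"delta_pos":[0,0,-0.7],"gripper":1},{"angular":[0,0,0],"delta_pos":[0,0,-0.7],"gripper":1},{"angular":[0,0,0],"delta_pos":[0,0,-0.7],"gripper":1},{"angular":[0,0,0],"delta_pos":[0,0,-0.7],"gripper":1},{"angular":[0,0,0],"delta_pos":[0,0,-0.4],"gripper":1},{"angular":[0,0,0],"delta_pos":[0,0,0],"gripper":1},{"angular":[0,0,0],"delta_pos":[0,0,0],"gripper":1}]'
python3 - <<'E'
from h import *
goto([.6362,.239,.1023],.285)
q=[.6362,.239,.285];z=.065
for c,w in(('top',(160,70,270,180)),('side',(270,80,370,205))):
    f=grab_frame(c);k=5;cv2.imwrite(f'pics/{c}9f.png',f[:,:,::-1])
    v=cv2.resize(cv2.convertScaleAbs(f[w[1]:w[3],w[0]:w[2],::-1],alpha=1.6),None,fx=k,fy=k,interpolation=2)
    for b in place(COMB,q,z): cv2.polylines(v,[cv2.convexHull(np.round((proj(c,b)+.5-w[:2])*k).astype(np.int32))],True,(0,0,255),1)
    cv2.imwrite(f'pics/{c}9.png',v)
E
```

```text
time: 19.2
tool_pos: [0.6357, 0.2391, 0.1003]
tool_rot: [0.0, 0.599, 0.8, 0.0]
contact_force: [-0.0, -0.5, 0.2]
gripper_width: 1.002
time: 20.32
tool_pos: [0.6351, 0.2389, 0.2191]
tool_rot: [-0.001, 0.599, 0.8, -0.001]
contact_force: [-0.7, -0.3, 0.2]
gripper_width: 1.001
t 20.325 pos [0.6351 0.2389 0.2191] az 0.2852 zaxis [-1.9e-03 -5.0e-04 -1.0e+00] F [-0.7 -0.3  0.2] w 1.001
tool shift units [-0.008  0.044  3.893] turn units [-0.022 -0.001  0.003]
```

View pics/side9.png

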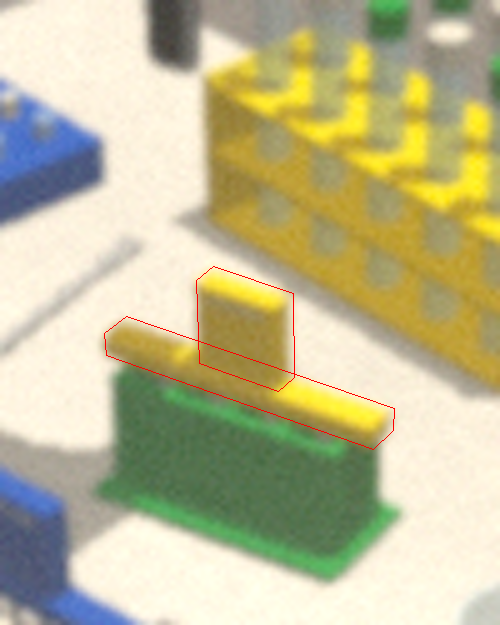

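View pics/top9f.png

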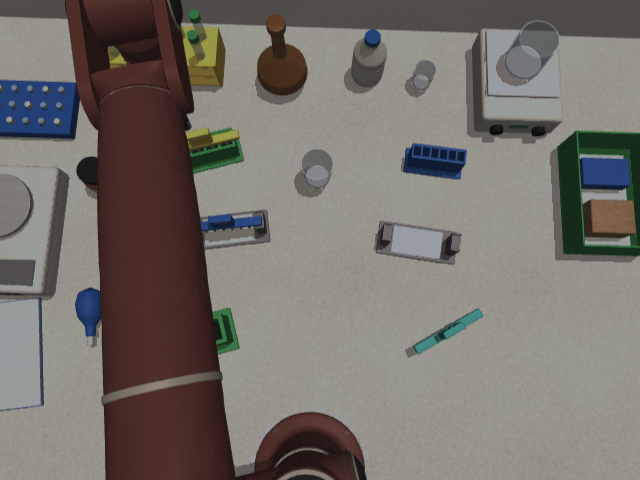

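The comb is seated flat on the rim and matches the model outline at z = 65 mm (side crop (100–395, 270–450)). The gripper is clear, and the beaker (317,170) and blue comb (233,222) are where they started. I'm handing in.

```bash
python3 -c "
from plant import *
s=state();print(s['time'],s['contact_force']);print(job_done())"
```

```text
20.425 [ 0.17008382 -0.26648963 -0.59365133]
the job is handed in; nothing more can be done
None
```

The yellow comb is seated in the smaller green four-well block, and I handed the job in at about 20.4 s. I gripped it by its tab, lifted it straight out of its stand and lowered it while still holding it. The bar touched the rim at the predicted height (TCP z = 0.102 m) with about 7 N of force. I then let go and raised the gripper clear.

**Last checks:**
- **Comb:** in the side picture it matches the model outline seated at 65 mm to within a pixel or two.
- **Bystanders:** the beaker and the visible part of the blue comb are where they started. The gripper touched nothing at hand-in.

**Checks that disagreed:**
- **Grip depth:** the pads looked shallower on the tab than the stated finger geometry predicts, with about 10 mm of overlap. A test lift showed no slip.
- **Gripper opening:** it read about 9 mm on the 14 mm tab.
- **Top view:** the arm hid part of the block, so the final seating check relies mostly on the side view and the contact height.

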